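# Send a sauce-pot hanger down the gravity rail

### The arm

A 6-joint arm with a two-finger parallel gripper is mounted at the origin on the work surface. World frame = base frame: x ahead of the robot, y to its left, z up, the work surface at z = 0. Lengths are in m, angles in rad, forces in N, time in s.
With the tool pointing down it reaches from about 0.425 to 1.125 m from the base axis. Payload 14.9 kg.
Tool frame: the origin (TCP) lies midway between the tips of the shut fingers; the grasp point (between the pads) lies 19 mm behind it; z points along the fingers, y is the direction in which the jaws open and shut (so a half turn about z gives the same grasp; the last joint's range is limited). The gripper opens to 91 mm and grips with 3 to 60 N. Pads are 32 mm wide; open, the fingers measure 118 mm over their backs; the gripper's body (76 mm by 178 mm) begins 60 mm behind the grasp point.
Start: joints at [1.12, 0.379, 1.734, -0, 1.028, -0.033], TCP at [0.284, 0.64, 0.214] pointing down, gripper open.
Joint ranges: [-2.77, 2.77], [-0.74, 2.19], [0, 2.66], [-1.06, 4.2], [0.31, 2.87], [-3.08, 3.08]. Speed limits (rad/s): [1.89, 1.89, 2.39, 3.14, 3.14, 3.14].

### API

Orientations are given as a rotation vector (axis times angle).
In Python, from rig import ctrl gives the robot as it stands.
- The arm moves only by the shell command python3 -m crank 'ROWS' [FORCE]. ROWS is text: rows parted by semicolons, each of 7 numbers parted by spaces: the closure in counts, from 0 (fully open) to 255 (shut), then the shift along the tool's x, y, z in mm, then the turn, a rotation vector about the tool's x, y, z in units of 6 degrees (1.0 is 6 degrees). A call has 1 to 12 rows; each row is the pose to reach, as a shift and turn from the pose commanded when the call began, along the tool's axes at that moment; what a row does not reach only later rows make up. A row lasts 1/8 s, in which the tool goes at most 62.5 mm and 10.7 degrees, less where a joint would pass 70% of its speed; a pose out of reach is approached as far as the arm can. A call with a gripper value outside its range is refused whole. The fingers move at their own pace and stop on an object; FORCE is the grip in N (left out, the last holds). Time passes only in rows, so rows that repeat a pose let the fingers close. It gives the time, the measured TCP pose, the force and the opening at its end, in the units of the state.
- ctrl.state(): the state, without advancing time (a new reading comes with each control period).
- ctrl.grab_frame(name): name is "scene" or "top" or "wrist"; returns (picture, depth): 400x640x3 uint8, red, green, blue; 400x640 float32, m along the optical axis (not along the pixel's ray), 0 where there is no reading.
- ctrl.camera_info(name): a dict with "fx", "fy", "cx", "cy" (pixels), "xyz" and "orientation" of the camera in the world. Camera axes: x right, y down, z forward; pixel columns grow to the right and rows downward; lengths in m; the calibration is good to about 2 mm. A picture is of the moment at which its call begins: read the wrist's pose just before it. camera_info takes no time and is no camera call; for the wrist camera it gives the pose at the moment of the call.
- ctrl.hand_in(): hands the job in, once; it reports no verdict.
Trained networks look in the newest picture that a camera, given by its name, has taken for a name from the list of things; names that differ only in an ending like _2 or _b are one class to them, and where a whole thing is asked for, a point or a joint stands for the part that bears it (a point fixed in the world has none). Each returns a list of dicts, best first, with "confidence" (0 to 1); they miss things now and then, are a little off and sometimes report something else, mostly with a low value. They report only what shows in the picture. A call takes as long as a camera call.
- ctrl.find_in(query, camera): "extent" ([centre column, centre row, width, height] in pixels, round what is visible of it).
- ctrl.mark_of(query, camera): "pixel" ([column, row] in pixels: a listed point, or the origin of a listed thing).
The state is a dict: "clock": time; "joints": joint angles; "joint_velocities": joint speeds; "joint_torque": joint torques, N m; "tcp_pos": TCP position; "tcp_rot": TCP orientation; "ft_force": force on the tool from outside, world axes, zero at the start; "wrist_torque": the same for the moment, N m; "width": finger opening in m.
Only numpy, scipy, OpenCV 4.12 (cv2) and the standard library are available. Lean on these libraries where they do the work, as an engineer would, in place of code of your own. Each camera call takes 0.05 s, during which the arm holds its last target.

### The job

Hang the roller hanger with the sauce pot on the upper end of the sloped rail, lowering it gently by feel until its roller bears on the rail while you still hold it. Keeping hold of it and keeping the pressure light (a few newtons), roll it down along the rail, pushing it through the red spring gate, until the gate has snapped shut behind it; then let go while it is still on the upper half of the rail, so that it rolls by itself to the rubber stop and comes to rest there, hanging upright and free. Do not disturb the tumbler, soap bottle or jug.

Things in the scene. Friction and masses are not known exactly. Their poses are not given: they have to be found in the camera images.
- hanger: Roller hanger, 196 mm tall, 0.16-0.33 kg, standing on its pot. Origin: centre of the pot's underside; z up, x = roller axle, y = rolling direction. White pot, blue lid (60 mm wide, top at z 48 mm); from it a steel side plate rises at x -24 to -20 mm (36 mm wide in y, to z 152 mm), bearing roller and grip block. The +x side is open: the rail enters there, between lid and roller flanges (z 108 mm)
- hanger_grip (a point): Centre of the hanger's blue grip block (18 mm along x, 24 along y, 44 tall), 174 mm above the hanger's underside, 59 mm above the roller's lowest running point. Under the block, at z 148-152 mm of the hanger, a bridge joins it to the plate. Axes as the hanger's. Grip it across x
- rack: Fixed rail rack; origin: centre of the underside of its black tray (170 mm in x, 420 in y, 15 tall); z up. The aluminium rail (6 mm thick, 14 deep) runs along x = 0 from y -190 to +190 mm, falling 10 degrees towards -y (0.1763 mm per mm). Posts at x +62 (y -140, +120) hold it by arms below its top. So the hanger goes on from the -x side, its x and y along the rack's x and y
- load_point (a point): Loading spot on the rail's top edge, x 0, y +140 mm of the rack, given at the height it has with the posts fully DOWN (210 mm). Rail, gate and stop sit together on telescopic posts pulled up by hand: all stand 6 to 28 mm higher than the heights given here. By how much is not measured: it must be felt (or seen). Axes as the rack's
- stop_point (a point): Point on the face of the black rubber stop (64 mm wide, 75 tall) at the rail's lower end, x 0, y -172 mm of the rack, at the height of the rail's top there with the posts fully down (155 mm; really 6 to 28 mm higher). A hanger resting against the stop has its centre 18 mm from here towards +y. Axes as the rack's
- gate (a joint): Red spring gate: arm 18 mm tall at rail-top height, y +75 mm of the rack, from an upright pivot at x -64 mm reaching x -16 mm, in the way of the hanger's plate. 0 shut; grows to 1.3 rad swinging downhill (-y). 1.6 N at its tip starts it, 3.4 N at 0.6 rad, where the plate slips by; it snaps shut behind once the hanger's centre is below about y +30 mm. The hanger's weight does not open it
- hanger_roller (a point): Centre of the hanger's white grooved roller, at z 125 mm of the hanger. Running surface: radius 10 mm, 10 mm wide, lowest at z 115 mm. Flanges 34 mm in diameter; the groove widens to 15 mm at their rims, so it centres itself on the rail within 4 mm. The bearing turns freely but slowly (damped). Axes as the hanger's
- tumbler: Drinking glass, 72 mm across, 120 mm tall; origin at the centre of its underside. Leave alone
- soap: Blue soap bottle, 60 mm across, 150 mm tall; origin at the centre of its underside. Leave alone
- jug: Clear jug with handle, 100 mm across, 130 mm tall; origin at the centre of its underside. Leave alone

How it is judged:
On the way, in this order (a step that is already met when the one before it is completed fails the run):
1. the held hanger's roller bears on the rail above the gate, with its centre on the rail, upright (contact force between hanger and rack above 0.3 N and contact force between the fingers and hanger above 0.5 N and y of hanger in the frame of rack between 0.1 and 0.19 m and x of hanger in the frame of rack between -0.006 and 0.006 m and height (world z) of hanger_grip above 0.24 m and value of joint gate below 0.1 rad and angle between hanger's own z axis and vertical below 0.2 rad), for 0.2 s.
2. the held hanger pushes the spring gate open (value of joint gate above 0.4 rad and contact force between hanger and rack above 0.3 N and contact force between the fingers and hanger above 0.5 N and x of hanger in the frame of rack between -0.01 and 0.01 m), for 0.05 s.
3. still held, the hanger is past the gate, which has shut behind it (value of joint gate below 0.1 rad and contact force between the fingers and hanger above 0.5 N and y of hanger in the frame of rack below 0.055 m and x of hanger in the frame of rack between -0.01 and 0.01 m), for 0.05 s.
At the end, for the whole second after the job is handed in: The hanger hangs by its roller on the rail (roller within 6 mm of the rail's middle plane, upright within 0.2 rad, pot off the tray), its centre 8 to 30 mm from the stop's face, at rest (below 0.03 m/s), untouched by the robot, with the gate shut (y of hanger in the frame of stop_point between 0.008 and 0.03 m and x of hanger_roller in the frame of rack between -0.006 and 0.006 m and height (world z) of hanger above 0.022 m and angle between hanger's own z axis and vertical below 0.2 rad and contact force between hanger and rack above 0.5 N and contact force between each of the arm, the fingers and hanger below 0.05 N and linear speed of hanger below 0.03 m/s and value of joint gate below 0.1 rad).
It fails at once if the hanger is pressed on rail, gate or stop with more than 20 N (contact force between hanger and rack above 20 N).
It fails at once if the robot pushes the rack, rail or gate itself (contact force between any of the fingers, the arm and rack above 5 N).
It fails at once if the robot is touching the hanger on the lower half of the rail, instead of letting it roll (y of hanger in the frame of rack below -0.06 m and contact force between the fingers and hanger above 0.3 N).
It fails at once if a bystander is moved more than 25 mm or tipped (distance of any of tumbler, soap, jug from where it was at the start of the episode above 0.025 m or angle between any of tumbler, soap, jug's own z axis and vertical above 0.35 rad).
It also fails if it takes over 61 s, if anything falls off the work surface, if the arm or the gripper's body presses on something with over 40 N, if the wrist force passes 120 N, or if a joint passes its speed limit or range.

## Working session

There is one attempt and no reset: what is moved stays moved. The work goes in short steps, Python scripts to look and compute and a shell command to move; the robot and the scene stay as the last step left them, time stands still between calls to the robot, and variables do not carry over. Pictures are saved under pics/ and viewed, and the job is handed in when it is done.

```bash
ls; mkdir -p pics; cat > h.py <<'E'
import numpy as np, cv2
from scipy.spatial.transform import Rotation as R
from rig import ctrl
def cam(n):
    i=ctrl.camera_info(n); return i
def grab(n,fn):
    i=ctrl.camera_info(n); p,d=ctrl.grab_frame(n)
    cv2.imwrite('pics/'+fn+'.png',p[:,:,::-1]); np.savez('/tmp/'+fn+'.npz',p=p,d=d,i=np.array([i],dtype=object)); return p,d,i
def rot(i):
    o=np.array(i['orientation'],float)
    return o if o.shape==(3,3) else (R.from_rotvec(o).as_matrix() if o.size==3 else R.from_quat(o).as_matrix())
def w(i,u,v,z):
    c=np.array([(u-i['cx'])/i['fx']*z,(v-i['cy'])/i['fy']*z,z]) if np.ndim(u)==0 else np.stack([(u-i['cx'])/i['fx']*z,(v-i['cy'])/i['fy']*z,z],-1)
    return c@rot(i).T+np.array(i['xyz'])
def pr(i,P):
    c=(np.atleast_2d(P)-np.array(i['xyz']))@rot(i); return np.c_[c[:,0]/c[:,2]*i['fx']+i['cx'],c[:,1]/c[:,2]*i['fy']+i['cy'],c[:,2]]
E
python3 - <<'E'
from h import *
s=ctrl.state(); print({k:np.round(v,3) for k,v in s.items()})
for n in('scene','top'):
    p,d,i=grab(n,n+'0'); print(i)
    for q in('hanger','rack','gate'):
        print(n,q,ctrl.find_in(q,n)[:2])
    for q in('hanger','hanger_grip','hanger_roller','load_point','stop_point','rack','tumbler','soap','jug'):
        r=ctrl.mark_of(q,n)[:2]; print(n,q,[(x['confidence'],np.round(x['pixel'],1), np.round(w(i,*x['pixel'],d[int(x['pixel'][1]),int(x['pixel'][0])]),3)) for x in r])
E
```

```text
pics
{'clock': np.float64(0.0), 'joints': array([ 1.12 ,  0.379,  1.735, -0.   ,  1.028, -0.033]), 'joint_velocities': array([-0.   ,  0.   ,  0.001,  0.001, -0.001, -0.   ]), 'joint_torque': array([-5.0000e-03, -7.6373e+01, -4.3437e+01,  6.5000e-02,  4.2000e-02,
        0.0000e+00]), 'tcp_pos': array([0.284, 0.639, 0.213]), 'tcp_rot': array([-6.510e-01, -3.073e+00,  2.000e-03]), 'ft_force': array([ 0.143, -0.191, -0.687]), 'wrist_torque': array([ 0.019, -0.024,  0.012]), 'width': np.float64(0.091)}
{'fx': 416.3963729015152, 'fy': 416.3963729015152, 'cx': 320.59396316954144, 'cy': 201.42456444779958, 'xyz': array([1.09812684, 0.38661724, 0.66505504]), 'orientation': array([-1.20604222, -2.18047722,  1.06474943])}
scene hanger [{'extent': [429.1, 228.2, 36.6, 83.9], 'confidence': 0.93}]
scene rack [{'extent': [250.4, 230.6, 190.1, 180.4], 'confidence': 0.67}]
scene gate [{'extent': [276.9, 169.7, 24.4, 24.4], 'confidence': 0.58}]
scene hanger [(0.87, array([423.2, 262. ]), array([0.466, 0.247, 0.032]))]
scene hanger_grip [(0.69, array([431.8, 203.9]), array([0.449, 0.235, 0.17 ]))]
sc
[... 1140 characters left out ...]
rray([0.437, 0.224, 0.049]))]
top hanger_grip [(0.97, array([212.4, 261.6]), array([0.434, 0.235, 0.198]))]
top hanger_roller [(0.71, array([218.8, 259.9]), array([0.438, 0.223, 0.193]))]
top load_point [(0.84, array([323.3, 173.3]), array([0.666, 0.021, 0.013]))]
top stop_point [(0.58, array([468.8, 189.1]), array([ 0.6  , -0.285,  0.174]))]
top rack [(0.97, array([382.9, 196.8]), array([ 0.612, -0.125,  0.005])), (0.68, array([218.7, 258.8]), array([0.44 , 0.223, 0.196]))]
top tumbler [(0.89, array([371. , 271.7]), array([ 0.431, -0.098,  0.004]))]
top soap [(0.95, array([437.3, 268. ]), array([ 0.439, -0.236,  0.087]))]
top jug [(0.79, array([207.8, 167.9]), array([0.675, 0.306, 0.005]))]
```

View pics/scene0.png

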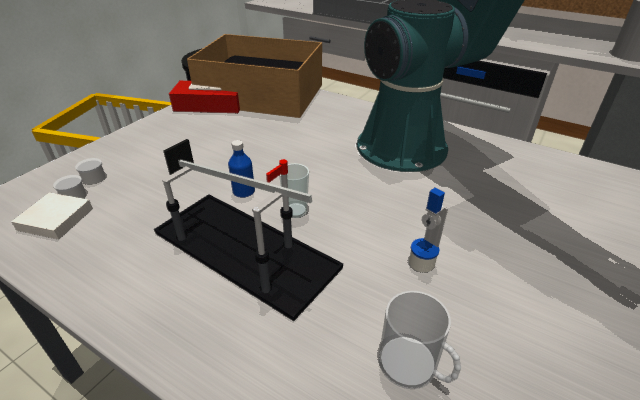

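View pics/top0.png

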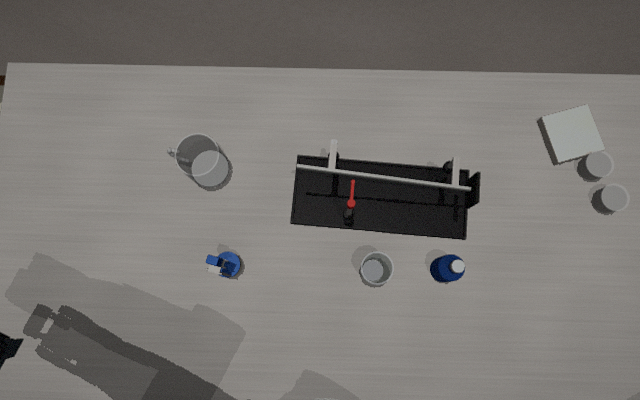

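```bash
cat > an.py <<'E'
from h import *
def load(fn):
    z=np.load('/tmp/'+fn+'.npz',allow_pickle=True); p,d,i=z['p'],z['d'],z['i'][0]
    v,u=np.mgrid[:400,:640]; W=w(i,u.astype(float),v.astype(float),d.astype(float)); return p,d,i,W
E
python3 - <<'E'
from an import *
p,d,i,W=load('top0'); x,y,z=W[...,0],W[...,1],W[...,2]
gray=p.max(-1)
# tray top
m=(gray<60)&(abs(z-0.012)<0.012)&(x>.48)&(x<.8)&(y<.1)&(y>-.38)
pts=W[m][:,:2].astype(np.float32); print('tray',len(pts),cv2.minAreaRect(pts), np.median(z[m]))
# rail
m=(z>.12)&(x>.55)&(x<.72)&(y<.12)&(y>-.38)
sp=p.astype(int).max(-1)-p.astype(int).min(-1)
for r in W[m&(sp<40)&(gray>90)][::25]: print(np.round(r,3))
print('hanger')
m=(z>.02)&(abs(x-.44)<.08)&(abs(y-.235)<.08)
for zl in (.02,.04,.06,.09,.12,.15,.18,.21):
    k=m&(z>=zl)&(z<zl+.03)
    if k.sum(): print(zl,k.sum(),W[k].mean(0).round(3),W[k].min(0).round(3),W[k].max(0).round(3))
c=p[230:300,180:270]; cv2.imwrite('pics/ht.png',cv2.resize(c[:,:,::-1],None,fx=6,fy=6,interpolation=cv2.INTER_CUBIC))
p=load('scene0')[0]; c=p[170:280,390:470]; cv2.imwrite('pics/hs.png',cv2.resize(c[:,:,::-1],None,fx=5,fy=5,interpolation=cv2.INTER_CUBIC))
E
```

```text
tray 10535 ((0.6125426888465881, -0.11688357591629028), (0.41885021328926086, 0.16976608335971832), 86.07743835449219) 0.008385557617464068
[0.687 0.004 0.22 ]
[ 0.682 -0.008  0.216]
[ 0.673 -0.     0.216]
[0.664 0.006 0.22 ]
[ 0.658 -0.003  0.218]
[ 0.671 -0.26   0.171]
[ 0.666 -0.258  0.173]
[ 0.644 -0.005  0.218]
[0.639 0.003 0.218]
[ 0.655 -0.266  0.173]
[0.626 0.064 0.24 ]
[0.623 0.07  0.242]
[ 0.631 -0.001  0.218]
[0.624 0.038 0.234]
[ 0.647 -0.266  0.171]
[0.625 0.009 0.226]
[0.621 0.019 0.231]
[0.62  0.025 0.225]
[ 0.622 -0.025  0.223]
[ 0.619 -0.019  0.225]
[ 0.619 -0.009  0.217]
[ 0.62  -0.06   0.217]
[ 0.618 -0.052  0.217]
[ 0.616 -0.046  0.217]
[ 0.632 -0.256  0.171]
[ 0.616 -0.088  0.211]
[ 0.613 -0.078  0.215]
[ 0.628 -0.258  0.17 ]
[ 0.614 -0.121  0.206]
[ 0.612 -0.119  0.207]
[ 0.611 -0.116  0.2  ]
[ 0.612 -0.167  0.201]
[ 0.61  -0.165  0.201]
[ 0.608 -0.161  0.198]
[ 0.617 -0.263  0.172]
[ 0.609 -0.211  0.191]
[ 0.607 -0.207  0.192]
[ 0.605 -0.205  0.191]
[ 0.61  -0.261  0.171]
[ 0.606 -0.258  0.183]
[ 0.604 -0.269  0.18 ]
[ 0.603 -0.28   0.179]
[ 0.599 -0.286  0.178]
hanger
0.02 317 [0.44  0.228 0.046] [0.409 0.207 0.02 ] [0.468 0.26  0.05 ]
0.04 377 [0.44  0.23  0.048] [0.409 0.207 0.041] [0.468 0.26  0.067]
0.06 8 [0.415 0.23  0.077] [0.412 0.224 0.064] [0.419 0.241 0.089]
0.09 7 [0.414 0.227 0.107] [0.411 0.224 0.095] [0.417 0.233 0.12 ]
0.12 48 [0.428 0.231 0.139] [0.412 0.218 0.124] [0.448 0.257 0.15 ]
0.15 109 [0.426 0.236 0.156] [0.412 0.223 0.15 ] [0.445 0.258 0.18 ]
0.18 121 [0.438 0.235 0.195] [0.428 0.223 0.18 ] [0.45  0.249 0.201]
```

View pics/ht.png

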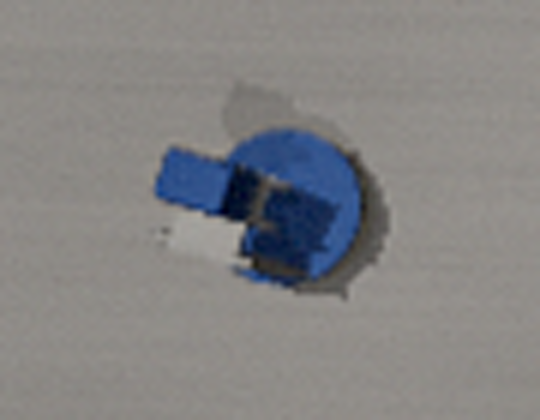

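View pics/hs.png

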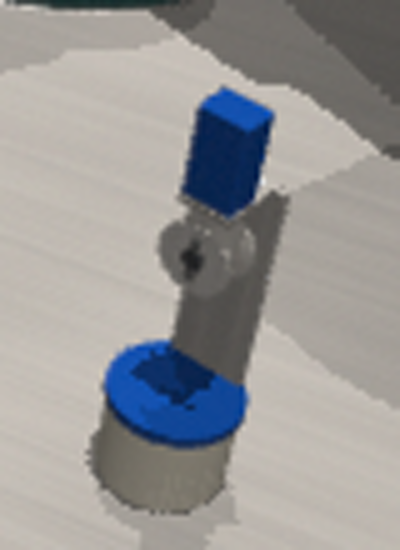

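```bash
python3 - <<'E'
from an import *
p,d,i,W=load('top0'); x,y,z=W[...,0],W[...,1],W[...,2]
sp=p.astype(int).max(-1)-p.astype(int).min(-1); gray=p.max(-1)
m=(z>.12)&(x>.55)&(x<.72)&(y<.12)&(y>-.278)&(sp<40)&(gray>90)&(abs(x-(.621+.073*(y-.02)))<.006)
P=W[m]; a=np.polyfit(P[:,1],P[:,0],1); print('rail',len(P),a)
c=np.array([0.61254,-0.11688]); th=-np.arctan(a[0]); print('yaw',np.degrees(th))
Rz=R.from_euler('z',th).as_matrix()
L=(P-np.r_[c,0])@Rz
b=np.polyfit(L[:,1],L[:,2],1); print('rail x local',np.median(L[:,0]),'slope',b, 'load z',np.polyval(b,.14), 'extent y',L[:,1].min(),L[:,1].max())
# height by fixed slope, offset
print('offset', np.median(L[:,2]-(.210+.1763*(L[:,1]-.14))))
blue=(p[...,2].astype(int)-p[...,0]>50)
k=blue&(z>.185)&(abs(x-.44)<.08)&(abs(y-.235)<.08); print('block',k.sum(),cv2.minAreaRect(W[k][:,:2].astype(np.float32)),np.median(W[k],0))
k=blue&(abs(z-.048)<.006)&(abs(x-.44)<.08)&(abs(y-.235)<.08); print('lid',cv2.minEnclosingCircle(W[k][:,:2].astype(np.float32)))
k=(~blue)&(z>.142)&(z<.165)&(abs(x-.42)<.03)&(abs(y-.235)<.08);print('plate',k.sum(),cv2.minAreaRect(W[k][:,:2].astype(np.float32)))
p,d,i,W=load('scene0'); x,y,z=W[...,0],W[...,1],W[...,2]
blue=(p[...,2].astype(int)-p[...,0]>50)
k=blue&(z>.19)&(abs(x-.44)<.08)&(abs(y-.235)<.08); print('block s',k.sum(),np.median(W[k],0),cv2.minAreaRect(W[k][:,:2].astype(np.float32)))
k=blue&(abs(z-.048)<.006)&(abs(x-.44)<.08)&(abs(y-.235)<.08); print('lid s',cv2.minEnclosingCircle(W[k][:,:2].astype(np.float32)))
sp=p.astype(int).max(-1)-p.astype(int).min(-1)
m=(abs(x-(.621+.073*(y-.02)))<.012)&(z>.14)&(z<.26)&(y>-.27)&(y<.09)&(sp<40)
L=(W[m]-np.r_[c,0])@Rz
for y0 in np.arange(-.14,.19,.04):
    q=L[abs(L[:,1]-y0)<.02]
    if len(q): print(round(y0,2),len(q),'z max-off',np.round(np.percentile(q[:,2]-(.210+.1763*(q[:,1]-.14)),[50,80,95]),4), q[:,0].mean().round(4))
E
```

```text
rail 619 [0.06856395 0.62083844]
yaw -3.922286174667134
rail x local 4.914584548133263e-05 slope [0.17470953 0.20558668] load z 0.23004601760636464 extent y -0.16086262722502784 0.18971163684252257
offset 0.020731663290560032
block 98 ((0.4382458031177521, 0.23658087849617004), (0.022950559854507446, 0.017330370843410492), 78.24848175048828) [0.4378422  0.23598107 0.19568833]
lid ((0.43773919343948364, 0.23573914170265198), 0.029346898198127747)
plate 117 ((0.429247111082077, 0.24092958867549896), (0.033985067158937454, 0.03303936496376991), 86.18586730957031)
block s 93 [0.4443143  0.23920368 0.19527047] ((0.4404659867286682, 0.23873572051525116), (0.022467806935310364, 0.020237581804394722), 75.01390075683594)
lid s ((0.4408281147480011, 0.23748058080673218), 0.030990375205874443)
-0.14 72 z max-off [0.0157 0.0203 0.0209] 0.005
-0.1 89 z max-off [0.0162 0.0201 0.0212] 0.0045
-0.06 95 z max-off [0.0156 0.0204 0.0212] 0.0045
-0.02 101 z max-off [0.0158 0.0202 0.021 ] 0.0046
0.02 110 z max-off [0.0155 0.0203 0.0208] 0.0045
0.06 126 z max-off [0.0163 0.0204 0.0212] 0.0046
0.1 131 z max-off [0.0159 0.0202 0.0213] 0.0046
0.14 158 z max-off [0.0154 0.0201 0.021 ] 0.0048
0.18 136 z max-off [0.0153 0.02   0.0208] 0.0041
```

```bash
cat > tg.py <<'E'
from h import *
C=np.array([.61254,-.11688]); YAW=-3.92; OFF=.0205
Rk=R.from_euler('z',YAW,degrees=True).as_matrix()
def rk(x,y,z): return np.r_[C,0]+Rk@np.array([x,y,z])
def loc(P): return (np.asarray(P)-np.r_[C,0])@Rk
def goal(pos,jaw):  # jaw: world angle deg of tool y; tool z down
    s=ctrl.state(); R0=R.from_rotvec(s['tcp_rot']); M=R0.as_matrix()
    best=None
    for j in(jaw,jaw+180):
        a=np.radians(j); yv=np.array([np.cos(a),np.sin(a),0]); zv=np.array([0,0,-1.]); T=R.from_matrix(np.c_[np.cross(yv,zv),yv,zv])
        rv=(R0.inv()*T).as_rotvec()
        if best is None or np.linalg.norm(rv)<np.linalg.norm(best): best=rv
    sh=M.T@(np.array(pos)-s['tcp_pos'])*1000
    print('row shift mm',sh.round(1),'turn u',(np.degrees(best)/6).round(2),'deg',np.degrees(best).round(1)); return sh,best
def st():
    s=ctrl.state(); M=R.from_rotvec(s['tcp_rot']).as_matrix()
    print('t',round(float(s['clock']),2),'tcp',np.round(s['tcp_pos'],4),'loc',loc(s['tcp_pos']).round(4),'jaw ang',np.degrees(np.arctan2(M[1,1],M[0,1])).round(2),'tilt',np.degrees(np.arccos(-M[2,2])).round(2),'F',np.round(s['ft_force'],2),'T',np.round(s['wrist_torque'],2),'w',round(float(s['width']),4),'j',np.round(s['joints'],2))
    print(' tool axes world:\n',M.round(3))
E
python3 - <<'E'
from tg import *
st(); goal([.439,.2365,.26],-13)
E
```

```text
t 1.3 tcp [0.284  0.6398 0.2139] loc [-0.3795  0.7325  0.2139] jaw ang 66.06 tilt 0.0 F [0.27 0.06 0.58] T [ 0.01 -0.   -0.01] w 0.091 j [ 1.12  0.38  1.73  0.    1.03 -0.03]
 tool axes world:
 [[-0.914  0.406 -0.   ]
 [ 0.406  0.914  0.   ]
 [ 0.     0.    -1.   ]]
row shift mm [-305.3 -305.7  -46.1] turn u [-0.   -0.   13.18] deg [-0.  -0.  79.1]
```

```bash
python3 -m crank '0 -40 -40 -46 0 0 1.7; 0 -80 -80 -46 0 0 3.4; 0 -120 -120 -46 0 0 5.1; 0 -160 -160 -46 0 0 6.8; 0 -200 -200 -46 0 0 8.5; 0 -240 -240 -46 0 0 10.2; 0 -275 -275 -46 0 0 11.9; 0 -305.3 -305.7 -46 0 0 13.18; 0 -305.3 -305.7 -46 0 0 13.18; 0 -305.3 -305.7 -46 0 0 13.18' 20
python3 - <<'E'
from tg import *
st(); p,d,i=grab('wrist','w1'); print(i); goal([.439,.2365,.26],-13)
E
```

```text
clock: 2.55
tcp_pos: [0.439, 0.2368, 0.26]
tcp_rot: [-2.458, -1.956, -0.0]
ft_force: [-0.5, -0.2, -0.5]
width: 0.0911
t 2.55 tcp [0.439  0.2368 0.26  ] loc [-0.1973  0.341   0.26  ] jaw ang -12.97 tilt 0.01 F [-0.54 -0.16 -0.53] T [-0.09  0.04 -0.04] w 0.0911 j [ 0.45 -0.    2.1   0.    1.04  0.67]
 tool axes world:
 [[ 0.224  0.975  0.   ]
 [ 0.975 -0.224  0.   ]
 [ 0.     0.    -1.   ]]
{'fx': 282.7742176928273, 'fy': 282.7742176928273, 'cx': 320.1352420127099, 'cy': 194.97517115435795, 'xyz': array([0.45562541, 0.3111586 , 0.43099382]), 'orientation': array([ 2.8519067 , -0.32503657, -0.04335451])}
row shift mm [-0.6  0.3  0. ] turn u [ 0.   -0.    0.01] deg [ 0.  -0.   0.1]
```

View pics/w1.png

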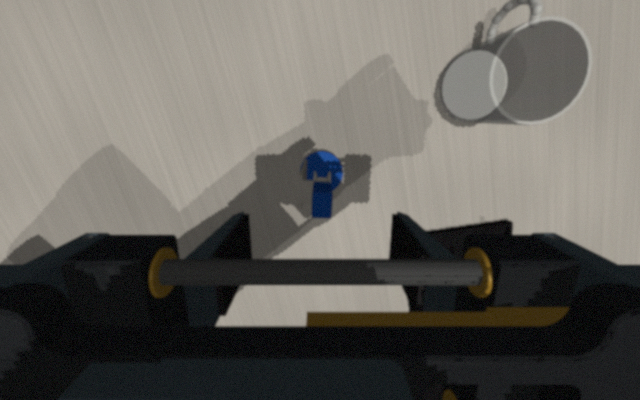

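```bash
python3 - <<'E'
from an import *
p,d,i,W=load('w1'); x,y,z=W[...,0],W[...,1],W[...,2]
blue=(p[...,2].astype(int)-p[...,0]>50)&(abs(x-.44)<.06)&(abs(y-.235)<.06)
k=blue&(z>.188); print(k.sum(),cv2.minAreaRect(W[k][:,:2].astype(np.float32)),W[k].mean(0))
k=blue&(z>.15); print(k.sum(),W[k].mean(0), W[k].min(0),W[k].max(0))
k=blue&(abs(z-.048)<.006);print('lid',cv2.minEnclosingCircle(W[k][:,:2].astype(np.float32)))
c=p[140:230,270:380]; cv2.imwrite('pics/w1c.png',cv2.resize(c[:,:,::-1],None,fx=6,fy=6,interpolation=cv2.INTER_CUBIC))
# project predicted block edges
for ya in(-9,-13,-17):
    Rh=R.from_euler('z',ya,degrees=True).as_matrix()
    print(ya,pr(i,np.array([.439,.2365,0])+np.array([[-.009,-.012,.196],[.009,-.012,.196],[.009,.012,.196],[-.009,.012,.196],[.009,.012,.152],[-.009,.012,.152]])@Rh.T)[:,:2].round(1).tolist())
E
```

```text
417 ((0.44037821888923645, 0.23890459537506104), (0.022745635360479355, 0.014895598404109478), 76.11113739013672) [0.44037867 0.23917559 0.19582828]
438 [0.44064298 0.23963347 0.19488135] [0.43099058 0.2270819  0.16203178] [0.45178357 0.2510285  0.19789515]
lid ((0.44304969906806946, 0.23937959969043732), 0.027817299589514732)
-9 [[311.4, 220.4], [331.7, 219.1], [330.0, 193.0], [309.2, 194.4], [328.5, 181.5], [310.8, 182.8]]
-13 [[310.4, 219.8], [330.8, 219.8], [331.0, 193.6], [310.1, 193.6], [329.4, 182.1], [311.6, 182.1]]
-17 [[309.5, 219.1], [329.8, 220.4], [332.0, 194.4], [311.1, 193.0], [330.2, 182.8], [312.4, 181.5]]
```

View pics/w1c.png

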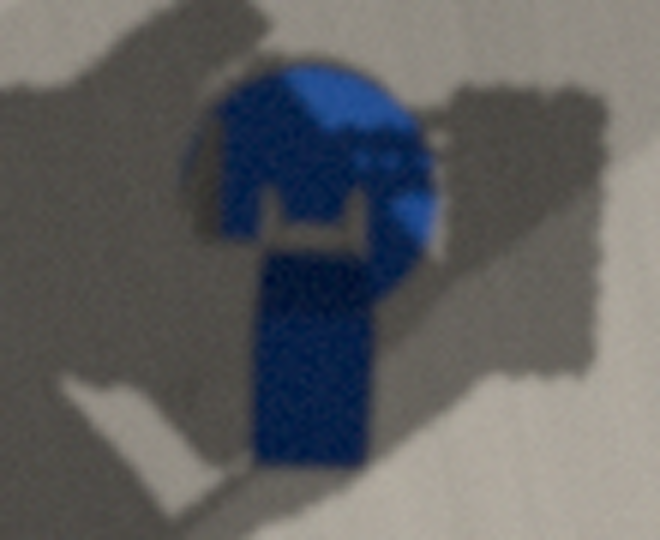

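```bash
python3 -m crank '0 1.2 1 25 0 0 0; 0 1.2 1 55 0 0 0; 0 1.2 1 80 0 0 0; 0 1.2 1 95 0 0 0; 0 1.2 1 102 0 0 0; 110 1.2 1 102 0 0 0; 200 1.2 1 102 0 0 0; 255 1.2 1 102 0 0 0; 255 1.2 1 102 0 0 0; 255 1.2 1 102 0 0 0; 255 1.2 1 102 0 0 0' 25
python3 - <<'E'
from tg import *
st()
E
```

```text
clock: 3.98
tcp_pos: [0.4403, 0.2375, 0.158]
tcp_rot: [2.459, 1.955, 0.0]
ft_force: [0.4, 0.1, 0.4]
width: 0.0339
t 3.98 tcp [0.4403 0.2375 0.158 ] loc [-0.1961  0.3417  0.158 ] jaw ang -13.02 tilt 0.0 F [0.38 0.11 0.42] T [-0.08  0.11 -0.01] w 0.0339 j [0.45 0.15 2.16 0.   0.83 0.68]
 tool axes world:
 [[ 0.225  0.974  0.   ]
 [ 0.974 -0.225  0.   ]
 [ 0.     0.    -1.   ]]
```

Still closing; wait, then lift slightly.

```bash
python3 -m crank '255 0 0 0 0 0 0; 255 0 0 0 0 0 0; 255 0 0 0 0 0 0; 255 0 0 0 0 0 0' 30
python3 - <<'E'
from tg import *
st()
E
```

```text
clock: 4.47
tcp_pos: [0.4402, 0.2374, 0.1579]
tcp_rot: [-2.459, -1.955, 0.0]
ft_force: [-1.0, -0.6, 0.9]
width: 0.0179
t 4.47 tcp [0.4402 0.2374 0.1579] loc [-0.1961  0.3417  0.1579] jaw ang -13.02 tilt 0.01 F [-1.02 -0.55  0.91] T [-0.13  0.26 -0.01] w 0.0179 j [0.45 0.15 2.16 0.   0.83 0.68]
 tool axes world:
 [[ 0.225  0.974 -0.   ]
 [ 0.974 -0.225 -0.   ]
 [-0.    -0.    -1.   ]]
```

```bash
python3 -m crank '255 0 0 -10 0 0 0; 255 0 0 -30 0 0 0; 255 0 0 -60 0 0 0; 255 0 0 -95 0 0 0; 255 0 0 -125 0 0 0; 255 0 0 -140 0 0 0; 255 0 0 -140 0 0 0; 255 0 0 -140 0 0 0'
python3 - <<'E'
from tg import *
st(); goal(rk(-.08,.14,.298),YAW)
s=ctrl.state()
p,d,i=grab('wrist','w2'); grab('scene','s2')
E
```

```text
clock: 5.48
tcp_pos: [0.4397, 0.2372, 0.2967]
tcp_rot: [-2.459, -1.955, 0.003]
ft_force: [0.1, 0.7, -3.6]
width: 0.0181
t 5.47 tcp [0.4397 0.2372 0.2967] loc [-0.1966  0.3414  0.2967] jaw ang -13.02 tilt 0.1 F [ 0.11  0.72 -3.61] T [-0.11  0.11 -0.02] w 0.0181 j [ 0.45 -0.04  2.07  0.    1.12  0.68]
 tool axes world:
 [[ 0.225  0.974 -0.002]
 [ 0.974 -0.225 -0.001]
 [-0.001 -0.001 -1.   ]]
row shift mm [-180.4  147.    -1.3] turn u [-0.01  0.01 -1.52] deg [-0.1  0.1 -9.1]
```

View pics/w2.png

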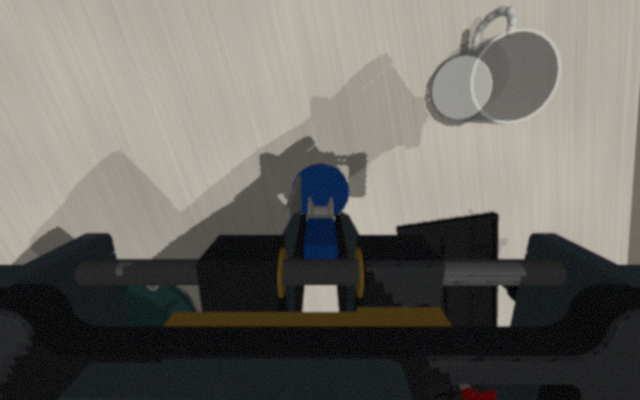

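View pics/s2.png

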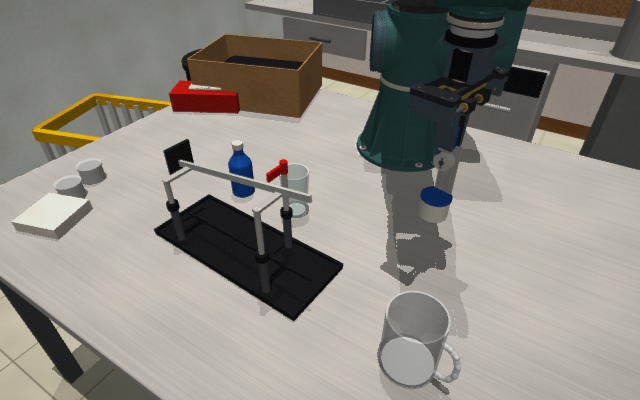

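```bash
python3 -m crank '255 -20 16 -1 0 0 -0.2; 255 -50 41 -1 0 0 -0.4; 255 -85 69 -1 0 0 -0.7; 255 -120 98 -1 0 0 -1; 255 -150 122 -1 0 0 -1.3; 255 -172 140 -1 0 0 -1.5; 255 -180.4 147 -1 0 0 -1.52; 255 -180.4 147 -1 0 0 -1.52; 255 -180.4 147 -1 0 0 -1.52; 255 -180.4 147 -1 0 0 -1.52'
python3 - <<'E'
from tg import *
st(); goal(rk(0,.14,.298),YAW)
p,d,i=grab('wrist','w3'); grab('scene','s3')
E
```

```text
clock: 6.82
tcp_pos: [0.5426, 0.0293, 0.2989]
tcp_rot: [-2.295, -2.145, -0.0]
ft_force: [-0.6, -0.1, -3.5]
width: 0.0178
t 6.83 tcp [0.5426 0.0293 0.2989] loc [-0.0798  0.1411  0.2989] jaw ang -3.85 tilt 0.01 F [-0.58 -0.05 -3.49] T [-0.08  0.08 -0.  ] w 0.0178 j [0.01 0.03 1.99 0.   1.12 0.08]
 tool axes world:
 [[ 0.067  0.998 -0.   ]
 [ 0.998 -0.067  0.   ]
 [ 0.    -0.    -1.   ]]
row shift mm [-1.2 79.8  0.9] turn u [-0.   -0.    0.01] deg [-0.  -0.   0.1]
```

View pics/w3.png

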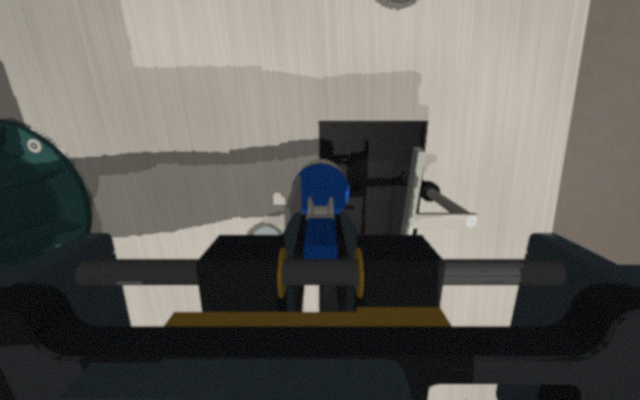

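View pics/s3.png

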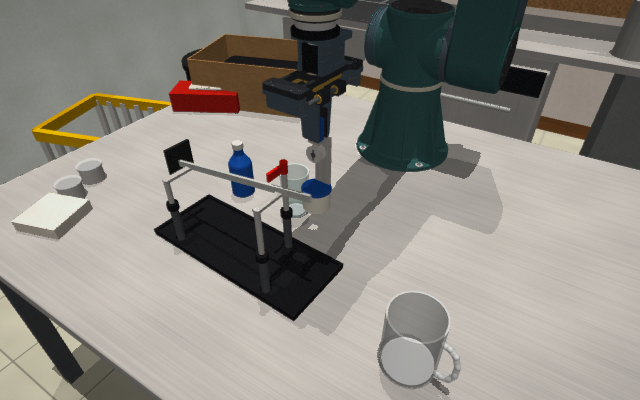

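```bash
python3 - <<'E'
from an import *
from tg import loc,OFF
p,d,i,W=load('w3'); L=loc(W.reshape(-1,3)).reshape(W.shape); 
sp=p.astype(int).max(-1)-p.astype(int).min(-1); gray=p.max(-1)
m=(abs(L[...,0])<.02)&(L[...,1]>.14)&(L[...,1]<.188)&(L[...,2]>.2)&(L[...,2]<.26)
q=L[m]; print(m.sum())
q[:,2]-=.210+.1763*(q[:,1]-.14)
print(np.percentile(q[:,2],[5,50,95])); t=q[q[:,2]>np.median(q[:,2])-.002]; print('x',np.percentile(t[:,0],[2,25,50,75,98]),'z',np.median(t[:,2]),len(t))
for y0 in(.15,.165,.18):
    t2=t[abs(t[:,1]-y0)<.006]; print(y0,t2[:,0].min(),t2[:,0].max())
E
```

```text
663
[0.0082442  0.02005077 0.02167744]
x [-0.0007293   0.00038254  0.0021026   0.00386141  0.00549103] z 0.020672542681593437 433
0.15 -0.0007047701739680154 0.0056027347403731454
0.165 -0.0009044735394606361 0.00564998219571903
0.18 -0.0009356294409686245 0.005677624154208993
```

```bash
python3 -m crank '255 0 10 0 0 0 0; 255 0 30 0 0 0 0; 255 0 50 0 0 0 0; 255 0 68 0 0 0 0; 255 0 78 0 0 0 0; 255 0 81 0 0 0 0; 255 0 81 0 0 0 0; 255 0 81 0 0 0 0; 255 0 81 0 0 0 0'
python3 - <<'E'
from tg import *
st(); goal(rk(0.0015,.14,.2735),YAW)
grab('scene','s4');grab('top','t4')
p=cv2.imread('pics/s4.png'); cv2.imwrite('pics/s4c.png',cv2.resize(p[120:260,220:380],None,fx=4,fy=4))
E
```

```text
clock: 8.05
tcp_pos: [0.6234, 0.0231, 0.2991]
tcp_rot: [2.296, 2.145, 0.0]
ft_force: [-0.5, -0.1, -2.2]
width: 0.0183
t 8.05 tcp [0.6234 0.0231 0.2991] loc [0.0013 0.1404 0.2991] jaw ang -3.89 tilt 0.01 F [-0.5  -0.12 -2.25] T [-0.15  0.03 -0.02] w 0.0183 j [-0.    0.17  1.84  0.    1.13  0.07]
 tool axes world:
 [[ 0.068  0.998  0.   ]
 [ 0.998 -0.068  0.   ]
 [ 0.     0.    -1.   ]]
row shift mm [-0.4  0.2 25.6] turn u [ 0. -0.  0.] deg [ 0. -0.  0.]
```

View pics/s4c.png

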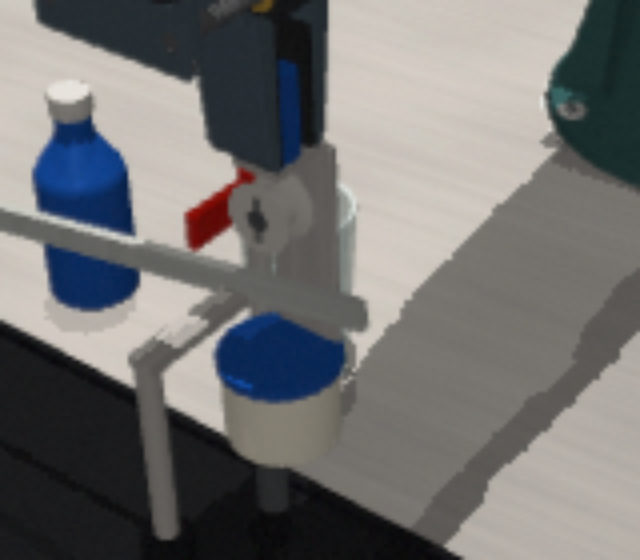

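```bash
python3 -m crank '255 0 0 6 0 0 0; 255 0 0 13 0 0 0; 255 0 0 18 0 0 0; 255 0 0 20 0 0 0; 255 0 0 20 0 0 0; 255 0 0 20 0 0 0'
python3 - <<'E'
from tg import *
import time
st()
E
python3 -m crank '255 0 0 1 0 0 0; 255 0 0 2 0 0 0; 255 0 0 2 0 0 0'; python3 -m crank '255 0 0 1 0 0 0; 255 0 0 1 0 0 0'
```

```text
clock: 8.9
tcp_pos: [0.6238, 0.0231, 0.2791]
tcp_rot: [2.296, 2.144, 0.0]
ft_force: [-0.1, 1.0, -2.8]
width: 0.018
t 8.9 tcp [0.6238 0.0231 0.2791] loc [0.0017 0.1404 0.2791] jaw ang -3.9 tilt 0.02 F [-0.12  1.05 -2.81] T [-0.09  0.05 -0.02] w 0.018 j [-0.    0.19  1.85 -0.    1.1   0.07]
 tool axes world:
 [[ 0.068  0.998  0.   ]
 [ 0.998 -0.068 -0.   ]
 [ 0.     0.    -1.   ]]
clock: 9.28
tcp_pos: [0.6237, 0.0231, 0.2769]
tcp_rot: [-2.296, -2.145, 0.0]
ft_force: [0.3, -0.1, -3.1]
width: 0.0178
clock: 9.52
tcp_pos: [0.6236, 0.0231, 0.2759]
tcp_rot: [-2.296, -2.145, 0.0]
ft_force: [0.4, -0.6, -3.0]
width: 0.0177
```

```bash
for k in 1 2 3; do python3 -m crank '255 0 0 0.5 0 0 0; 255 0 0 1 0 0 0; 255 0 0 1 0 0 0' | egrep 'tcp_pos|ft'; done
```

```text
tcp_pos: [0.6237, 0.0231, 0.2749]
ft_force: [-0.2, -0.0, -1.8]
tcp_pos: [0.6237, 0.0231, 0.2739]
ft_force: [-0.5, -0.1, -2.4]
tcp_pos: [0.6238, 0.023, 0.2736]
ft_force: [-2.7, -0.7, 5.9]
```

```bash
for k in 1; do python3 -m crank '255 0 -0.3 -0.3 0 0 0; 255 0 -0.6 -0.4 0 0 0; 255 0 -0.6 -0.4 0 0 0;255 0 -0.6 -0.4 0 0 0' | egrep 'tcp_pos|ft'; done; python3 - <<'E'
from tg import *
st(); grab('scene','s5'); st()
p=cv2.imread('pics/s5.png'); cv2.imwrite('pics/s5c.png',cv2.resize(p[120:260,220:380],None,fx=4,fy=4))
E
```

```text
tcp_pos: [0.6235, 0.0231, 0.2736]
ft_force: [3.7, -1.8, 3.1]
t 11.15 tcp [0.6235 0.0231 0.2736] loc [0.0014 0.1404 0.2736] jaw ang -3.9 tilt 0.06 F [ 3.7  -1.77  3.07] T [-0.42 -0.55 -0.05] w 0.018 j [-0.    0.2   1.86 -0.    1.09  0.07]
 tool axes world:
 [[ 0.068  0.998  0.001]
 [ 0.998 -0.068 -0.   ]
 [-0.     0.001 -1.   ]]
t 11.2 tcp [0.6235 0.0231 0.2736] loc [0.0013 0.1404 0.2736] jaw ang -3.9 tilt 0.06 F [ 2.71 -1.68  3.53] T [-0.49 -0.61 -0.04] w 0.0177 j [-0.    0.2   1.86 -0.    1.09  0.07]
 tool axes world:
 [[ 0.068  0.998  0.001]
 [ 0.998 -0.068 -0.   ]
 [-0.     0.001 -1.   ]]
```

View pics/s5c.png

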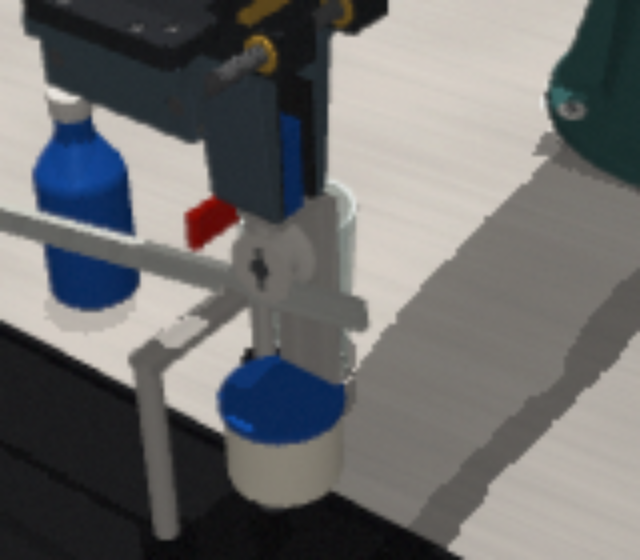

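```bash
for k in 1; do python3 -m crank '255 0 0.2 -0.2 0 0 0; 255 0 0.3 -0.3 0 0 0;255 0 0.3 -0.3 0 0 0' | egrep 'tcp_pos|ft'; done; python3 - <<'E'
from tg import *
st()
E
```

```text
tcp_pos: [0.6235, 0.0231, 0.2737]
ft_force: [2.9, -1.9, 3.2]
t 11.57 tcp [0.6235 0.0231 0.2737] loc [0.0014 0.1404 0.2737] jaw ang -3.9 tilt 0.01 F [ 2.85 -1.94  3.18] T [-0.43 -0.72 -0.01] w 0.0179 j [-0.    0.2   1.86 -0.    1.09  0.07]
 tool axes world:
 [[ 0.068  0.998  0.   ]
 [ 0.998 -0.068 -0.   ]
 [ 0.     0.    -1.   ]]
```

```bash
for k in 1 2; do python3 -m crank '255 0 0.2 -0.2 0 0 0; 255 0 0.2 -0.2 0 0 0;255 0 0.2 -0.2 0 0 0' | egrep 'clock|tcp_pos|ft'; done
```

```text
clock: 11.95
tcp_pos: [0.6235, 0.0231, 0.2737]
ft_force: [2.6, -1.7, 1.3]
clock: 12.32
tcp_pos: [0.6235, 0.0231, 0.2738]
ft_force: [0.6, -0.5, -1.0]
```

```bash
python3 -m crank '255 0 0 0.1 0 0 0; 255 -4 0 0.8 0 0 0;255 -8 0 1.5 0 0 0;255 -12 0 2.2 0 0 0;255 -16 0 2.9 0 0 0;255 -20 0 3.6 0 0 0;255 -20 0 3.6 0 0 0' 55| egrep 'clock|tcp_pos|ft'; python3 - <<'E'
from tg import *
st()
E
```

```text
clock: 13.2
tcp_pos: [0.6223, 0.0028, 0.2703]
ft_force: [-0.9, -0.7, -2.3]
t 13.2 tcp [0.6223 0.0028 0.2703] loc [0.0016 0.1201 0.2703] jaw ang -3.92 tilt 0.01 F [-0.92 -0.65 -2.33] T [-0.11  0.16 -0.02] w 0.0177 j [-0.03  0.2   1.86 -0.    1.08  0.04]
 tool axes world:
 [[ 0.068  0.998 -0.   ]
 [ 0.998 -0.068 -0.   ]
 [-0.    -0.    -1.   ]]
```

```bash
python3 -m crank '255 0 0 0.3 0 0 0; 255 0 0 0.3 0 0 0;255 0 0 0.3 0 0 0' | egrep 'clock|tcp_pos|ft';python3 -m crank '255 -4 0 0.7 0 0 0;255 -8 0 1.45 0 0 0;255 -12 0 2.15 0 0 0;255 -12 0 2.15 0 0 0' | egrep 'clock|tcp_pos|ft'; python3 - <<'E'
from tg import *
st()
E
```

```text
clock: 13.58
tcp_pos: [0.6224, 0.0032, 0.2702]
ft_force: [-1.5, -0.8, 1.2]
clock: 14.08
tcp_pos: [0.6216, -0.0093, 0.268]
ft_force: [-1.6, -0.8, 1.9]
t 14.07 tcp [ 0.6216 -0.0093  0.268 ] loc [0.0017 0.108  0.268 ] jaw ang -3.92 tilt 0.01 F [-1.57 -0.76  1.9 ] T [-0.3   0.45  0.02] w 0.0176 j [-0.05  0.2   1.86 -0.    1.08  0.02]
 tool axes world:
 [[ 0.068  0.998  0.   ]
 [ 0.998 -0.068 -0.   ]
 [-0.     0.    -1.   ]]
```

```bash
python3 -m crank '255 -4 0 0.7 0 0 0;255 -8 -0.1 1.4 0 0 0;255 -12 -0.1 2.1 0 0 0;255 -16 -0.1 2.8 0 0 0' | egrep 'clock|tcp_pos|ft'; python3 -m crank '255 -4 0 0.7 0 0 0;255 -8 0 1.4 0 0 0;255 -12 0 2.1 0 0 0' | egrep 'clock|tcp_pos|ft';  python3 - <<'E'
from tg import *
st(); p,d,i=grab('scene','s6'); grab('top','t6')
p=cv2.imread('pics/s6.png'); cv2.imwrite('pics/s6c.png',cv2.resize(p[120:260,220:380],None,fx=4,fy=4))
E
```

```text
clock: 14.58
tcp_pos: [0.6205, -0.0249, 0.2652]
ft_force: [-1.9, 1.6, 2.5]
clock: 14.95
tcp_pos: [0.6196, -0.0369, 0.2631]
ft_force: [-0.6, 3.0, 2.7]
t 14.95 tcp [ 0.6196 -0.0369  0.2631] loc [0.0016 0.0803 0.2631] jaw ang -3.9 tilt 0.02 F [-0.61  2.97  2.66] T [ 0.79  0.33 -0.13] w 0.0175 j [-0.1   0.2   1.87  0.    1.07 -0.03]
 tool axes world:
 [[ 0.068  0.998  0.   ]
 [ 0.998 -0.068  0.   ]
 [ 0.     0.    -1.   ]]
```

View pics/s6c.png

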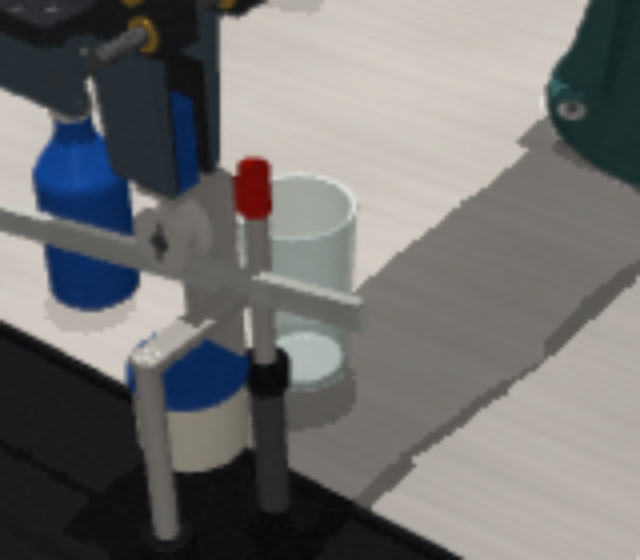

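```bash
for k in 1 2; do python3 -m crank '255 -4 0 0.7 0 0 0;255 -8 0 1.4 0 0 0;255 -12 0 2.1 0 0 0' | egrep 'clock|tcp_pos|ft'; done;  python3 - <<'E'
from tg import *
st(); p,d,i=grab('scene','s7')
p=cv2.imread('pics/s7.png'); cv2.imwrite('pics/s7c.png',cv2.resize(p[120:260,200:360],None,fx=4,fy=4))
E
```

```text
clock: 15.42
tcp_pos: [0.6189, -0.0491, 0.261]
ft_force: [0.5, 3.0, 1.5]
clock: 15.8
tcp_pos: [0.6181, -0.0611, 0.2588]
ft_force: [2.0, 1.8, 1.2]
t 15.8 tcp [ 0.6181 -0.0611  0.2588] loc [0.0017 0.056  0.2588] jaw ang -3.9 tilt 0.02 F [2.02 1.79 1.2 ] T [ 0.34 -0.33 -0.06] w 0.0176 j [-0.14  0.21  1.87 -0.    1.06 -0.07]
 tool axes world:
 [[ 0.068  0.998  0.   ]
 [ 0.998 -0.068 -0.   ]
 [-0.     0.    -1.   ]]
```

View pics/s7c.png

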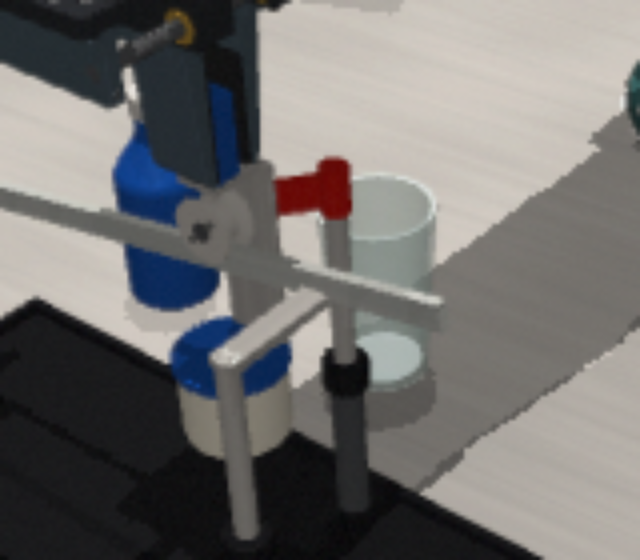

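```bash
for k in 1 2 3; do python3 -m crank '255 -4 0 0.7 0 0 0;255 -8 0 1.4 0 0 0;255 -12 0 2.1 0 0 0' | egrep 'clock|tcp_pos|ft'; done;  python3 - <<'E'
from tg import *
st(); p,d,i=grab('scene','s8')
p=cv2.imread('pics/s8.png'); cv2.imwrite('pics/s8c.png',cv2.resize(p[120:260,200:360],None,fx=4,fy=4))
E
```

```text
clock: 16.23
tcp_pos: [0.6172, -0.073, 0.2568]
ft_force: [2.9, 2.7, -0.6]
clock: 16.6
tcp_pos: [0.6164, -0.0849, 0.2546]
ft_force: [3.6, 2.0, -0.8]
clock: 16.98
tcp_pos: [0.6153, -0.097, 0.2525]
ft_force: [1.3, 0.2, 0.6]
t 16.98 tcp [ 0.6153 -0.097   0.2525] loc [0.0014 0.02   0.2525] jaw ang -3.89 tilt 0.03 F [1.28 0.22 0.6 ] T [-0.15 -0.32  0.03] w 0.0181 j [-0.19  0.22  1.87 -0.    1.05 -0.13]
 tool axes world:
 [[ 0.068  0.998 -0.   ]
 [ 0.998 -0.068 -0.   ]
 [-0.    -0.    -1.   ]]
```

View pics/s8c.png

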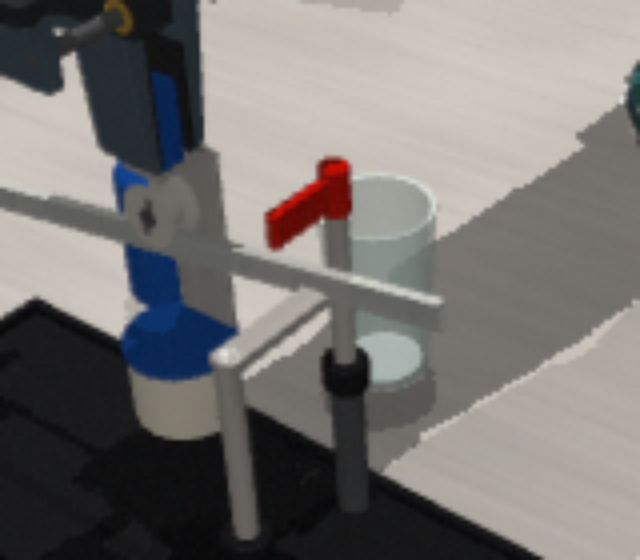

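```bash
python3 -m crank '100 0 0 0 0 0 0;100 0 0 0 0 0 0;100 0 0 0 0 0 0; 100 0 0 -8 0 0 0;100 0 0 -25 0 0 0;100 0 0 -50 0 0 0;100 0 0 -75 0 0 0;100 0 0 -90 0 0 0;100 0 0 -90 0 0 0'  | egrep 'clock|tcp_pos|ft|wid';  python3 - <<'E'
from tg import *
st(); p,d,i=grab('scene','s9')
E
```

```text
clock: 18.15
tcp_pos: [0.616, -0.0967, 0.344]
ft_force: [-0.5, -0.1, -0.4]
width: 0.0559
t 18.15 tcp [ 0.616  -0.0967  0.344 ] loc [0.0021 0.0203 0.344 ] jaw ang -3.9 tilt 0.13 F [-0.45 -0.1  -0.42] T [-0.05  0.11  0.01] w 0.0559 j [-0.19  0.13  1.8  -0.    1.21 -0.13]
 tool axes world:
 [[ 0.068  0.998  0.002]
 [ 0.998 -0.068 -0.   ]
 [-0.     0.002 -1.   ]]
```

View pics/s9.png

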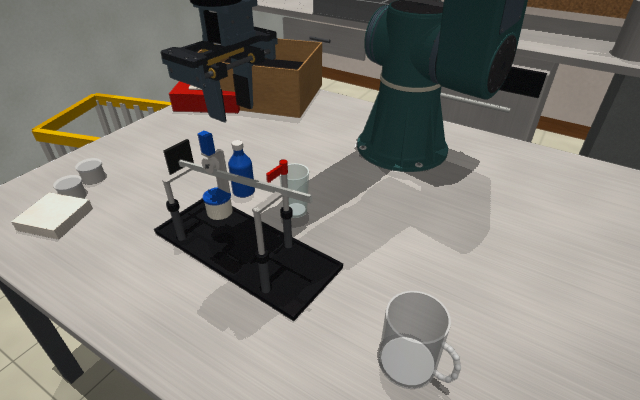

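The picture shows the hanger rolling by itself: grip at (206,142), pot at (217,205), heading for the stop, gate shut. I'll wait for it to settle.

```bash
python3 -m crank '100 0 0 -40 0 0 0;100 0 0 -40 0 0 0;100 0 0 -40 0 0 0;100 0 0 -40 0 0 0;100 0 0 -40 0 0 0;100 0 0 -40 0 0 0;100 0 0 -40 0 0 0;100 0 0 -40 0 0 0;100 0 0 -40 0 0 0;100 0 0 -40 0 0 0;100 0 0 -40 0 0 0;100 0 0 -40 0 0 0' |head -1
python3 -m crank '100 0 0 0 0 0 0;100 0 0 0 0 0 0;100 0 0 0 0 0 0;100 0 0 0 0 0 0;100 0 0 0 0 0 0;100 0 0 0 0 0 0;100 0 0 0 0 0 0;100 0 0 0 0 0 0;100 0 0 0 0 0 0;100 0 0 0 0 0 0;100 0 0 0 0 0 0;100 0 0 0 0 0 0' |head -1
cat > meas.py <<'E'
from an import *
from tg import loc
import sys
n=sys.argv[1]
grab('top','t'+n); grab('scene','s'+n)
for f in('t'+n,'s'+n):
    p,d,i,W=load(f); L=loc(W.reshape(-1,3)).reshape(W.shape); z=W[...,2]
    blue=(p[...,2].astype(int)-p[...,0]>50)&(abs(L[...,0])<.05)&(L[...,1]<.1)&(L[...,1]>-.2)
    for lo,hi in((.23,.28),(.08,.14)):
        k=blue&(z>lo)&(z<hi)
        if k.sum(): t=k&(z>np.percentile(z[k],90)-.006); print(f,lo,k.sum(),'top centre loc',((L[t].min(0)+L[t].max(0))/2).round(4),L[t].min(0).round(4),L[t].max(0).round(4))
p=cv2.imread('pics/s%s.png'%n); cv2.imwrite('pics/s%sc.png'%n,cv2.resize(p[110:250,140:320],None,fx=4,fy=4))
E
python3 meas.py 10; python3 -m crank '100 0 0 0 0 0 0;100 0 0 0 0 0 0;100 0 0 0 0 0 0;100 0 0 0 0 0 0;100 0 0 0 0 0 0;100 0 0 0 0 0 0;100 0 0 0 0 0 0;100 0 0 0 0 0 0' |head -1; python3 meas.py 11
```

```text
clock: 19.7
clock: 21.2
t10 0.23 87 top centre loc [-0.0031 -0.1571  0.2604] [-0.0116 -0.1665  0.2562] [ 0.0053 -0.1477  0.2645]
s10 0.23 197 top centre loc [ 0.0005 -0.1511  0.2576] [-0.0081 -0.1636  0.2538] [ 0.0092 -0.1385  0.2614]
s10 0.08 309 top centre loc [ 0.0068 -0.1534  0.1106] [-0.0193 -0.184   0.107 ] [ 0.0328 -0.1227  0.1141]
clock: 22.3
t11 0.23 86 top centre loc [-0.0027 -0.156   0.2595] [-0.0118 -0.1652  0.2559] [ 0.0065 -0.1469  0.2632]
s11 0.23 197 top centre loc [ 2.000e-04 -1.526e-01  2.575e-01] [-0.0095 -0.1653  0.2541] [ 0.0099 -0.1399  0.2609]
s11 0.08 310 top centre loc [ 0.0067 -0.1525  0.1106] [-0.0196 -0.1821  0.107 ] [ 0.033  -0.1229  0.1142]
```

View pics/s11c.png

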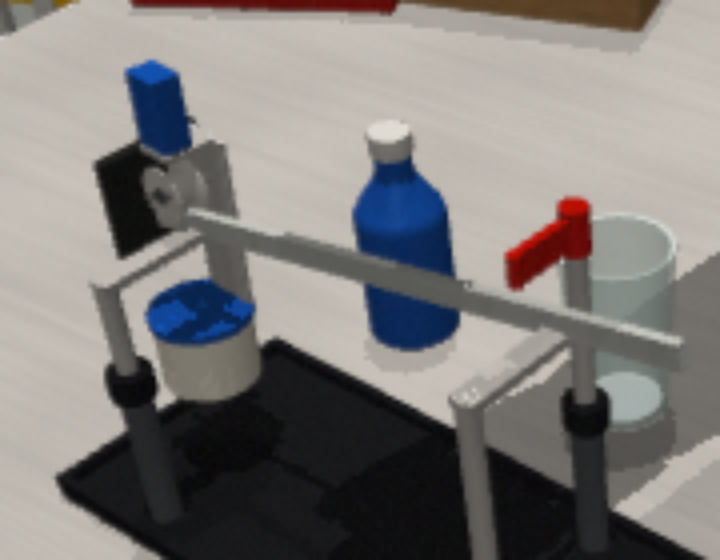

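View pics/t11.png

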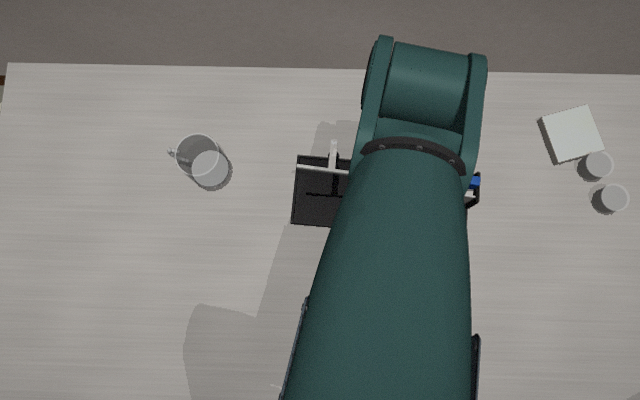

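```bash
python3 -c "
from rig import ctrl
print(ctrl.state()['clock']); print(ctrl.hand_in())"
```

```text
22.4
the job is handed in; nothing more can be done
None
```

I hung the hanger on the upper end of the rail, rolled it through the gate while holding it, and let it go. It rolled by itself to the stop and is resting there. I handed the job in at 22.4 s, and no verdict was reported.

- **Setting down:** I gripped the block and lowered it until I felt the rail. Contact came with the rail about 20 mm above its fully-down height, matching the cameras' 20.5 mm. The first touch pressed about 8 N, and I then eased it to about 2 N.
- **Rolling and gate:** The contact force mostly stayed between about 2 and 5 N, apart from one reading near zero after the first 20 mm, which I corrected. I pushed the hanger through the gate, saw it shut in the picture, and released at rack y of about +20 mm.

**Last checks:**
- **At rest:** Two measurements 1.1 s apart agree within about 1.5 mm. The hanger sits at rack y -0.153 to -0.156 m, about 16–19 mm from the stop's face.
- **Hanging:** The pot is off the tray and the hanger leans about 2.5° sideways, well inside the limit.
- **Surroundings:** The gate is shut, and the gripper is clear of the hanger and reads no load. The tumbler, soap bottle and jug look undisturbed in the pictures; I did not re-measure their positions.

**Disagreement:** The cameras disagree by 2–3 mm on sideways (rack x) position. The groove's self-centring covers that.

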